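# Tip the reagent carton down into the intake tray and push it home

### The arm

A 7-joint arm with a two-finger parallel gripper is mounted at the origin on a cart in front of the work surface, level with it; the furniture and walls round the work are solid. World frame = base frame: x ahead of the robot, y to its left, z up, the work surface at z = 0. Lengths are in m, angles in rad, forces in N, time in s.
With the tool pointing down it reaches from about 0.425 to 0.975 m from the base axis. Payload 16.7 kg.
Tool frame: the origin (TCP) lies at the very end of the fingers, on their centre line; the grasp point (between the pads) lies 19 mm behind it; z points along the fingers, y is the line along which they close (so a half turn about z gives the same grasp; the last joint's range is limited). The gripper opens to 85 mm and grips with 20 to 120 N. Pads are 22 mm wide; open, the fingers measure 114 mm over their backs; the gripper's body (76 mm by 85 mm) begins 54 mm behind the grasp point. The pads swing forward as they close: fully open they stand 13 mm farther back than shut.
Start: joints at [1.073, 0.426, 0.074, 1.606, -0.034, 1.111, -0.067], TCP at [0.23, -0.635, 0.231] pointing down, gripper open.
Joint ranges: [-2.85, 2.85], [-0.5, 2.14], [-1.23, 1.37], [0.21, 2.46], [-1.02, 4.16], [0.16, 2.05], [-2.73, 2.73]. Speed limits (rad/s): [1.89, 1.89, 2.39, 2.39, 3.01, 3.01, 3.01].

### API

Orientations are given as a 3x3 rotation matrix whose columns are the frame's x, y, z axes.
In Python, from bench import readout, capture, workorder gives the robot as it stands.
- The arm moves only by the tool send_rows, never from a script. Its argument "commands" is a list of rows, each a list of 3 entries, a list of its own where there are three numbers: the turn, a rotation vector about the tool's x, y, z in units of 10 degrees (1.0 is 10 degrees), then the shift along the tool's x, y, z in cm, then the opening, from -1 (shut) to 1 (fully open). In form: [[[wx, wy, wz], [x, y, z], grip], ...]. A call has 1 to 8 rows; each row is the pose to reach, as a shift and turn from the pose commanded when the call began, along the tool's axes at that moment; what a row does not reach only later rows make up. A row lasts 1/8 s, in which the tool goes at most 62.5 mm and 10.7 degrees, less where a joint would pass 70% of its speed; a pose out of reach is approached as far as the arm can. A call with a gripper value outside its range is refused whole. The fingers move at their own pace and stop on an object; "force" is the grip in N (left out, the last holds). Time passes only in rows, so rows that repeat a pose let the fingers close. It gives the time, the measured TCP pose, the force, the opening and the grip force at its end, in the units of the state.
- readout.observe(): the state, without advancing time (a new reading comes with each control period).
- capture(name): name is "side" or "top" or "wrist"; returns a dict with "frame" (400x640x3 uint8, blue, green, red), "intrinsics" (3x3 intrinsics, pixels), "k1" (the pictures are not rectified: a ray, as slopes to the right and down, at radius r is drawn at 1 + k1 r^2 times it, then the intrinsics apply), "cam_to_world" (4x4, takes a point from camera to world coordinates); the wrist camera has in their place "tool_from_camera" (4x4, takes a point from camera to tool coordinates, whose origin is the TCP and whose axes are the flange's). Camera axes: x right, y up, looking along -z (the intrinsics and any distortion apply to the point x, -y, -z); pixel columns grow to the right and rows downward; lengths in m; the calibration is good to about 2 mm. A picture is of the moment at which its call begins: read the wrist's pose just before it. There is no depth.
- workorder.finish_job(): hands the job in; it is judged then, once.
The state is a dict: "clock": time; "qpos": joint angles; "dq": joint speeds; "effort": joint torques, N m; "ee_pos": TCP position; "eef_rot": TCP orientation; "force": force on the tool from outside, world axes, zero at the start; "moment": the same for the moment, N m; "finger_gap": finger opening in m; "grip_force": force on a finger pad.
Only numpy, scipy, OpenCV 4.12 (cv2) and the standard library are available. Lean on these libraries where they do the work, as an engineer would, in place of code of your own. Each camera call takes 0.05 s, during which the arm holds its last target. There are 200 camera calls.

### The job

The white reagent carton stands on end in the blue tray. Without grasping or lifting it, push its upper part so that it tips over towards the raised end stop and lies flat in the tray, then push it along the tray until it is fully home and square against the stop. Leave everything else on the bench where it is.

Things in the scene. Friction and masses are not known exactly. Their poses are not given: they have to be found in the camera images.
- carton_centre (a point): Centre of the white carton, a closed box, 125 (x) x 74 (y) x 30 (z) mm, about 0.12 kg. At the start it stands on end on the tray floor, x up; the broad side that z points out of faces away from the stop. Pushed near the top it tips easily; beyond about 14 degrees it falls by itself. Tipped the right way, z points up and x to the stop.
- carton_lead (a point): Middle of the edge of the carton that is to meet the stop: 62.5 mm from the centre along the carton's +x and 15 mm along its -z (top edge on the stop side while it stands; on the tray floor at the stop side when it lies).
- carton_foot (a point): Middle of the edge about which the carton tips: 62.5 mm from the centre along the carton's -x and 15 mm along its -z. It stays down on the tray floor throughout; it may slide but not rise.
- tray: Blue level tray, fixed, 236x130 mm. Origin at bench height; x points along it to the end stop, z up. Floor 4 mm above the bench, from x = -126 to the stop at +100 mm. Lips along both long sides, 10 mm above the bench, 5 mm thick, 120 mm apart inside; the end opposite the stop is open. The stop is 130 mm wide and rises 28 mm above the bench.
- tray_stop (a point): Point on the face of the stop that the carton is to meet (dark rubber pad), in the middle of the width, at the height of the tray floor; 100 mm along the tray's x from its origin. Axes as the tray's.
- red_jar: White specimen jar with a red band, 66 mm across, 74 mm tall. Origin at the middle of its underside. A bystander, not to be moved.
- yellow_jar: White specimen jar with a yellow band, 66 mm across, 74 mm tall. Origin at the middle of its underside. A bystander, not to be moved.
- tall_tube: Tall slim blood tube with a blue cap, standing free, 21 mm across, 105 mm tall. Origin at the middle of its underside. A bystander, not to be moved.
- marker: White marker with a black cap, lying, 135 mm long (along its y), 12 mm thick. Origin at the middle of its underside. A bystander, not to be moved.
- timer: White lab timer lying on its back, 60x64x16 mm. Origin at the middle of its underside. A bystander, not to be moved.
- petri: Petri dish with pink contents, 64 mm across, 16 mm tall. Origin at the middle of its underside. A bystander, not to be moved.
- tape: Roll of brown tape lying flat, 94 mm across, 25 mm tall. Origin at the middle of its underside. A bystander, not to be moved.
- carton: The same carton; origin at the middle of the broad side that faces the stop at the start (its underside once it lies), axes as carton_centre.

How it is judged:
On the way, in this order (a step that is already met when the one before it is completed fails the run):
1. the carton has been tipped over and lies flat in the tray, not yet at the stop (angle between carton_centre's own z axis and vertical below 0.08 rad and x of carton_lead in the frame of tray below 0.09 m and z of carton_lead in the frame of tray below 0.012 m), for 0.2 s.
2. the carton is home and square against the stop (angle between carton_centre's own z axis and vertical below 0.08 rad and x of carton_lead in the frame of tray above 0.096 m and z of each of carton_lead, carton_foot in the frame of tray below 0.012 m and angle between the x axis of carton_centre and the x axis of tray, either way round below 0.07 rad), for 0.2 s.
At the end, for the whole second after the job is handed in: The carton lies flat on the tray floor (within 0.08 rad), the broad side that faced away from the stop now up, its leading edge within 4 mm of the stop and square to it within 0.07 rad, at rest; both its ends are down on the floor (within 8 mm) (all of step 2 and linear speed of carton below 0.01 m/s); the robot touches nothing.
It fails at once if the carton's foot edge rises more than 20 mm above the bench (lifted, or tipped another way) (height (world z) of carton_foot above 0.02 m).
It fails at once if a bystander (jar, tube, marker, timer, petri dish or tape) is moved more than 15 mm (distance of any of red_jar, yellow_jar, tall_tube, marker, timer, petri, tape from where it was at the start of the episode above 0.015 m).
It also fails if it takes over 40 s, if anything falls off the work surface, if the arm or the gripper's body presses on something with over 40 N, if the wrist force passes 120 N, or if a joint passes its speed limit or range.

## Working session

There is one attempt and no reset: what is moved stays moved. The work goes in short steps, Python scripts to look and compute and a tool call to move; the robot and the scene stay as the last step left them, time stands still between calls to the robot, and variables do not carry over. Pictures are saved under pics/ and viewed, at most 10 in all, crops included, and the job is handed in when it is done.

Besides the shell and the picture viewer there is one more tool, called after "Call:" in YAML: its name, and indented under it one key for each argument. send_rows: Moves the arm, as the interface text tells. Its arguments: {"type":"object","properties":{"commands":{"type":"array","items":{"type":"array"}},"force":{"type":"number"}},"required":["commands"]}

```bash
mkdir -p pics; ls; cat > h.py <<'E'
import numpy as np, cv2, pickle
def ray(c,u,v,T=None):
    K=np.array(c["intrinsics"]);k=c["k1"]
    s=cv2.undistortPoints(np.array([[[u,v]]],float),K,np.array([k,0,0,0.]))[0,0]
    T=np.array(c["cam_to_world"]) if T is None else T
    d=T[:3,:3]@np.array([s[0],-s[1],-1]); return T[:3,3],d/np.linalg.norm(d)
def atz(c,u,v,z):
    o,d=ray(c,u,v); return o+d*(z-o[2])/d[2]
def tri(r1,r2):
    A=[];b=[]
    for o,d in (r1,r2):
        P=np.eye(3)-np.outer(d,d);A.append(P);b.append(P@o)
    x=np.linalg.lstsq(np.vstack(A),np.hstack(b),rcond=None)[0]
    return x,[np.linalg.norm((np.eye(3)-np.outer(d,d))@(x-o)) for o,d in (r1,r2)]
E
python3 - <<'E'
from bench import readout,capture
import cv2,pickle
s=readout.observe();print(s)
for n in("side","top"):
    c=capture(n);pickle.dump(c,open(n+".pkl","wb"));cv2.imwrite(f"pics/{n}0.png",c["frame"]);print(n,c["cam_to_world"],c["k1"],c["intrinsics"])
E
```

```text
pics
{'clock': 0.0, 'qpos': array([ 1.0735386 ,  0.42669462,  0.07388051,  1.60664061, -0.03410185,
        1.11078609, -0.0671096 ]), 'dq': array([-8.43403231e-06, -3.64822828e-04, -4.88558332e-04, -3.95866855e-04,
       -2.02426420e-03,  1.71411123e-03, -1.50109202e-03]), 'effort': array([-1.77727168e-03, -9.49820566e+01,  3.76067206e+00, -4.63518941e+01,
        1.92816183e-02,  1.01685643e-02,  1.78636105e-05]), 'ee_pos': array([ 0.22984513, -0.63421653,  0.23062159]), 'eef_rot': array([[ 9.40163074e-01,  3.40724399e-01, -5.26636758e-04],
       [ 3.40724791e-01, -9.40162372e-01,  1.15393697e-03],
       [-1.01949581e-04, -1.26432713e-03, -9.99999196e-01]]), 'force': array([ 0.81515741, -0.13726119,  0.18666225]), 'moment': array([-0.03474659, -0.02374242, -0.0083432 ]), 'grip_force': 0.0, 'finger_gap': 0.08555281341179263}
side [[-0.84893393  0.25497482 -0.46292443 -0.20907645]
 [-0.52806521 -0.37375065  0.76253367  0.97954064]
 [ 0.02140858  0.89179498  0.45193294  0.79906749]
 [ 0.          0.          0.          1.        ]] -0.016194997572446933 [[513.39509796   0.         312.66094893]
 [  0.         513.39509796 193.8845523 ]
 [  0.           0.           1.        ]]
top [[ 0.01353809  0.99284532 -0.11863766  0.37493976]
 [-0.9998294   0.01493245  0.010872   -0.19178004]
 [ 0.01256576  0.11847023  0.99287809  1.1802377 ]
 [ 0.          0.          0.          1.        ]] -0.03610450923448649 [[390.37215626   0.         319.06962996]
 [  0.         390.37215626 205.23305144]
 [  0.           0.           1.        ]]
```

View pics/side0.png

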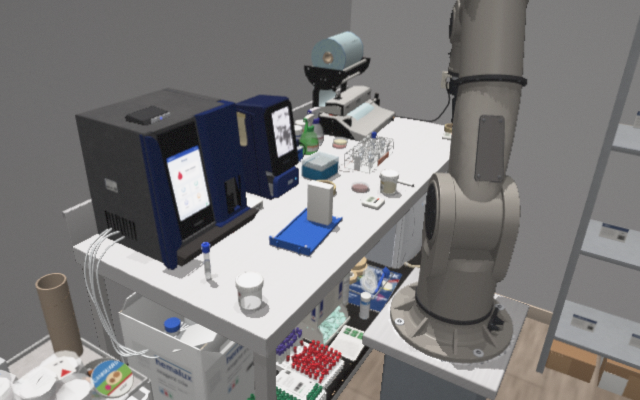

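View pics/top0.png

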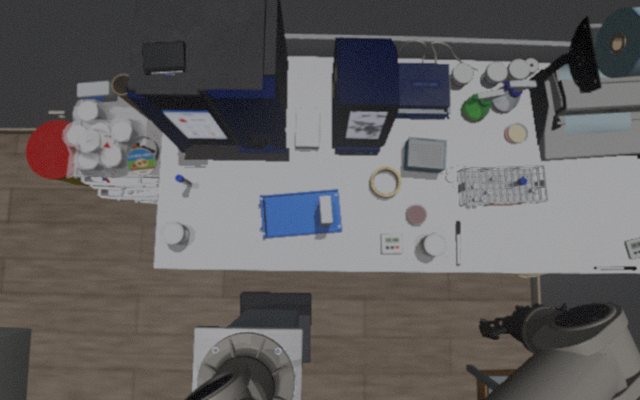

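The top view shows the blue tray at about (300,214), with the carton near its right (−y) end at (326,210). The side view shows the carton standing at (320,203). I'll enlarge both.

```bash
python3 - <<'E'
import cv2
t=cv2.imread("pics/top0.png")[180:250,245:365];s=cv2.imread("pics/side0.png")[170:260,260:360]
cv2.imwrite("pics/tc.png",cv2.resize(t,None,fx=6.5,fy=6.5,interpolation=cv2.INTER_CUBIC))
cv2.imwrite("pics/sc.png",cv2.resize(s,None,fx=6.5,fy=6.5,interpolation=cv2.INTER_CUBIC))
E
```

```text
(no output)
```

View pics/tc.png

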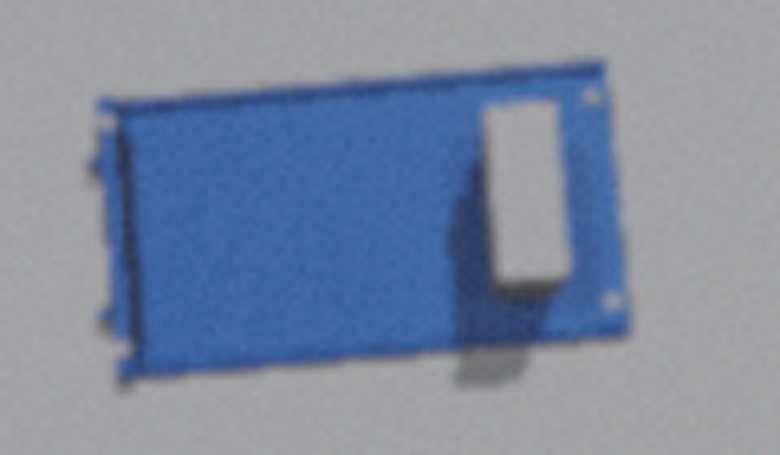

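View pics/sc.png

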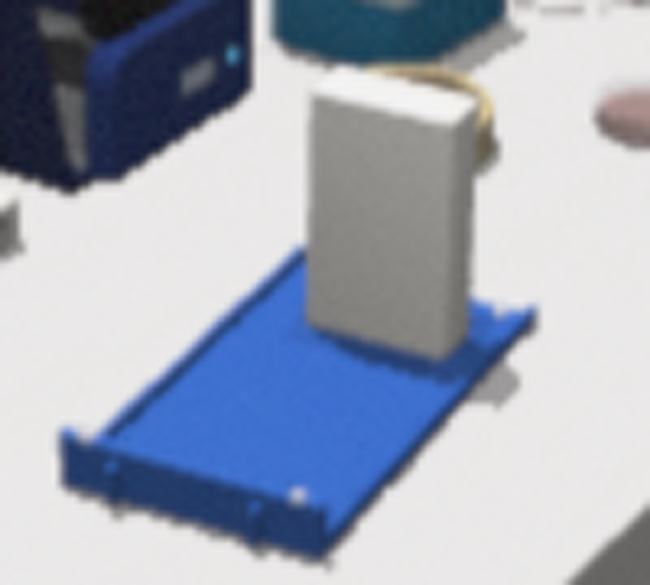

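```bash
cat > m.py <<'E'
from h import *
T=pickle.load(open("top.pkl","rb"));S=pickle.load(open("side.pkl","rb"))
ft=lambda x,y:((x+.5)/6.5-.5+245,(y+.5)/6.5-.5+180)
fs=lambda x,y:((x+.5)/6.5-.5+260,(y+.5)/6.5-.5+170)
np.set_printoptions(precision=4,suppress=True)
for n,a,b in [("carton stop/far",(485,103),(312,95)),("stop/near",(497,285),(460,125)),("back/near",(570,280),(475,100)),("back/far",(557,98),(345,68)),("tray open near",(630,333),(533,318)),("tray stop near top outer",(120,370),(322,515)),("stop far top outer",(100,103),(66,435))]:
    p=[None]
    if b: pass
    print(n,*tri(ray(T,*ft(*a)),ray(S,*fs(*b))), atz(T,*ft(*a),.129 if 'carton' in n or '/' in n else .01))
for n,b in [("foot far",(308,322)),("foot near",(440,358))]: print(n,atz(S,*fs(*b),.004))
for n,b,z in [("open far",(604,65),.01),("open near",(630,333),.01),("stop top inner far",(120,108),.028),("near",(138,365),.028),("pad foot far",(130,150),.004),("near",(142,340),.004)]: print(n,atz(T,*ft(*b),z))
for n,u,v in [("yjar/R?",176,234),("tube",188,183),("redjar",433,245),("tape",385,182),("timer",391,244),("petri",416,215),("marker",458,243)]: print(n,atz(T,u,v,.03))
E
python3 m.py
```

```text
carton stop/far [ 0.5279 -0.2033  0.1254] [np.float64(8.481422856660162e-05), np.float64(8.48142285666678e-05)] [ 0.5274 -0.2033  0.129 ]
stop/near [ 0.4515 -0.2091  0.1288] [np.float64(0.0003359958319421848), np.float64(0.0003359958319425069)] [ 0.4512 -0.2093  0.129 ]
back/near [ 0.4568 -0.2381  0.1281] [np.float64(0.003364560949667719), np.float64(0.0033645609496680403)] [ 0.4537 -0.2396  0.129 ]
back/far [ 0.5296 -0.2338  0.127 ] [np.float64(0.0007574249618095404), np.float64(0.0007574249618090341)] [ 0.53   -0.2334  0.129 ]
tray open near [ 0.4405 -0.2727  0.0015] [np.float64(0.0017001087164845911), np.float64(0.0017001087164841807)] [ 0.4386 -0.2729  0.01  ]
tray stop near top outer [ 0.4175 -0.0402  0.0224] [np.float64(0.00025557931766329457), np.float64(0.0002555793176640437)] [ 0.4182 -0.0384  0.01  ]
stop far top outer [ 0.5406 -0.0271  0.0263] [np.float64(0.00108839625313967), np.float64(0.0010883962531396838)] [ 0.542  -0.0254  0.01  ]
foot far [ 0.528  -0.2039  0.004 ]
foot near [ 0.458  -0.2099  0.004 ]
open far [ 0.5635 -0.2599  0.01  ]
open near [ 0.4386 -0.2729  0.01  ]
stop top inner far [ 0.5372 -0.0372  0.028 ]
near [ 0.4199 -0.0489  0.028 ]
pad foot far [ 0.5209 -0.0392  0.004 ]
near [ 0.4324 -0.0474  0.004 ]
yjar/R? [0.4208 0.2155 0.03  ]
tube [0.5734 0.1881 0.03  ]
redjar [ 0.3992 -0.5424  0.03  ]
tape [ 0.5855 -0.4011  0.03  ]
timer [ 0.4006 -0.4177  0.03  ]
petri [ 0.4875 -0.4931  0.03  ]
marker [ 0.4059 -0.6173  0.03  ]
```

Call:
send_rows:
  commands:
    - [[0,0,-7.55],[36.6,-22.2,0],-0.1]
    - [[0,0,-7.55],[36.6,-22.2,0],-0.1]
    - [[0,0,-7.55],[36.6,-22.2,0],-0.1]
    - [[0,0,-7.55],[36.6,-22.2,0],-0.1]
    - [[0,0,-7.55],[36.6,-22.2,0],-0.1]
    - [[0,0,-7.55],[36.6,-22.2,0],-0.1]
    - [[0,0,-7.55],[36.6,-22.2,0],-0.1]
    - [[0,0,-7.55],[36.6,-22.2,0],-0.1]

```text
clock: 1.1
ee_pos: [0.5009, -0.297, 0.2311]
eef_rot: [[-0.103, 0.995, 0.001], [0.995, 0.103, 0.002], [0.002, 0.001, -1.0]]
force: [-0.3, 0.2, -0.1]
finger_gap: 0.0383
grip_force: 0.0
```

Call:
send_rows:
  commands:
    - [[0,0,0],[0,0,0],-0.1]
    - [[0,0,0],[0,0,0],-0.1]

```text
clock: 1.35
ee_pos: [0.4975, -0.3024, 0.2312]
eef_rot: [[-0.092, 0.996, -0.001], [0.996, 0.092, -0.0], [-0.0, -0.001, -1.0]]
force: [0.2, -0.4, 0.1]
finger_gap: 0.0381
grip_force: 0.0
```

```bash
python3 -c "
from bench import readout
s=readout.observe();print(s)"
```

```text
{'clock': 1.35, 'qpos': array([ 0.71004148,  0.29617648, -0.33388159,  1.8009737 ,  0.11013558,
        1.06299166,  0.4276031 ]), 'dq': array([ 2.82973653e-03, -1.53992678e-03, -2.95628424e-03, -1.52837774e-03,
       -6.32112204e-05, -1.56257822e-03,  2.65893538e-03]), 'effort': array([-8.87767207e-01, -7.83025789e+01, -3.86169836e+00, -4.49824870e+01,
       -1.01243280e-02, -2.87691910e-03, -2.70826975e-03]), 'ee_pos': array([ 0.49753051, -0.30237242,  0.23115401]), 'eef_rot': array([[-9.15375553e-02,  9.95801451e-01, -5.88736021e-04],
       [ 9.95801616e-01,  9.15374594e-02, -1.87862112e-04],
       [-1.33181964e-04, -6.03460719e-04, -9.99999809e-01]]), 'force': array([ 0.18760262, -0.42465414,  0.09357826]), 'moment': array([0.01297554, 0.02210183, 0.00092564]), 'grip_force': 0.0, 'finger_gap': 0.03811113067187605}
```

Call:
send_rows:
  commands:
    - [[0,0,0],[0,0,6],-0.1]
    - [[0,0,0],[0,0,12],-0.1]
    - [[0,0,0],[0,0,12.6],-0.1]
    - [[0,0,0],[2,0,12.6],-0.1]
    - [[0,0,0],[3.5,0,12.6],-0.1]
    - [[0,0,0],[4.2,0,12.6],-0.1]
    - [[0,0,0],[4.6,0,12.6],-0.1]
    - [[0,0,0],[5.0,0,12.6],-0.1]

```text
clock: 2.35
ee_pos: [0.4938, -0.2514, 0.1057]
eef_rot: [[-0.094, 0.996, 0.0], [0.996, 0.094, -0.0], [-0.0, 0.0, -1.0]]
force: [-0.7, -0.3, -0.6]
finger_gap: 0.0382
grip_force: 0.0
```

Call:
send_rows:
  commands:
    - [[0,0,0],[0.4,0,0],-0.1]
    - [[0,0,0],[0.8,0,0],-0.1]
    - [[0,0,0],[1.2,0,0],-0.1]
    - [[0,0,0],[1.6,0,0],-0.1]
    - [[0,0,0],[2.0,0,0],-0.1]
    - [[0,0,0],[2.4,0,0],-0.1]

```text
clock: 3.1
ee_pos: [0.4915, -0.2272, 0.1053]
eef_rot: [[-0.095, 0.996, 0.0], [0.996, 0.095, 0.0], [0.0, 0.0, -1.0]]
force: [0.4, -0.1, 0.6]
finger_gap: 0.0383
grip_force: 0.0
```

```bash
python3 - <<'E'
from bench import capture
import cv2
a=cv2.resize(capture("side")["frame"][150:270,250:370],None,fx=3.3,fy=3.3);b=cv2.resize(capture("top")["frame"][160:280,245:365],None,fx=3.3,fy=3.3)
cv2.imwrite("pics/p1.png",cv2.hconcat([a,b]))
E
```

```text
(no output)
```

View pics/p1.png

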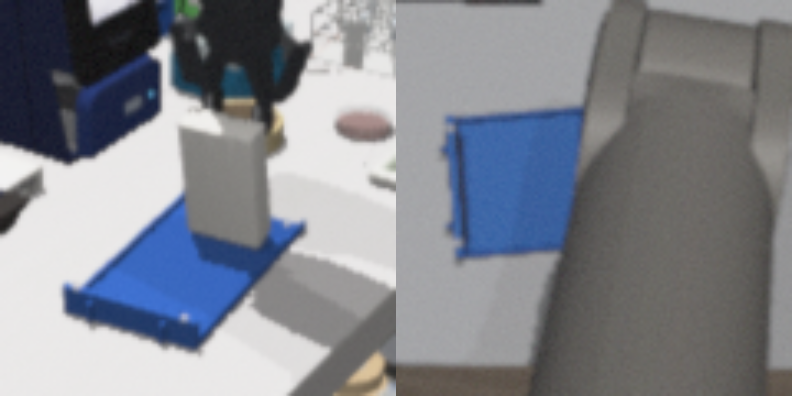

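The side view shows the fingers behind the carton's top. It is leaning slightly towards the stop, and its foot is still near (308,220). I'll keep pushing.

Call:
send_rows:
  commands:
    - [[0,0,0],[0.4,0,0],-0.1]
    - [[0,0,0],[0.8,0,0],-0.1]
    - [[0,0,0],[1.2,0,0],-0.1]
    - [[0,0,0],[1.6,0,0],-0.1]
    - [[0,0,0],[2.0,0,0],-0.1]
    - [[0,0,0],[2.4,0,0],-0.1]
    - [[0,0,0],[2.4,0,0],-0.1]
    - [[0,0,0],[2.4,0,0],-0.1]

```text
clock: 4.2
ee_pos: [0.4892, -0.2037, 0.1053]
eef_rot: [[-0.094, 0.996, 0.0], [0.996, 0.094, -0.0], [-0.0, 0.0, -1.0]]
force: [0.3, -0.4, 0.5]
finger_gap: 0.0382
grip_force: 0.0
```

```bash
python3 - <<'E'
from bench import capture
import cv2
a=cv2.resize(capture("side")["frame"][150:270,250:370],None,fx=4.9,fy=4.9)
cv2.imwrite("pics/p2.png",a)
E
```

```text
(no output)
```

View pics/p2.png

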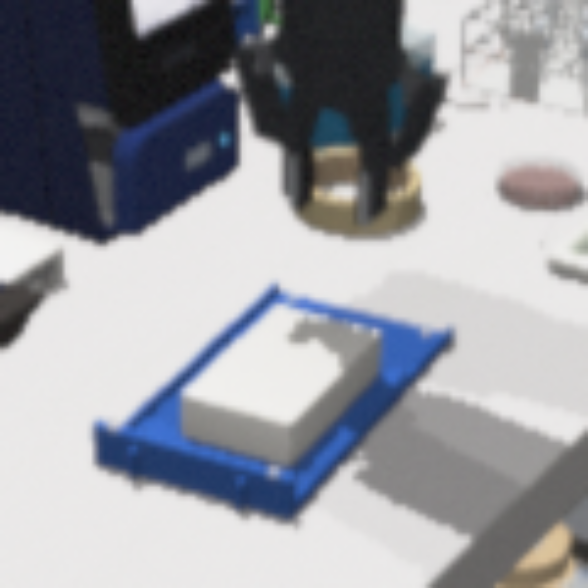

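The carton lies flat, with its top corners in the crop at (183,395), (292,432), (382,335) and (262,303). The stop is still some way ahead of it.

```bash
python3 - <<'E'
from h import *
np.set_printoptions(precision=4,suppress=True)
S=pickle.load(open("side.pkl","rb"));f=lambda x,y:((x+.5)/4.9-.5+250,(y+.5)/4.9-.5+150)
for p,z in [((183,395),.034),((292,432),.034),((382,335),.034),((262,303),.034),((290,463),.004)]: print(p,atz(S,*f(*p),z))
E
```

```text
(183, 395) [ 0.5134 -0.0724  0.034 ]
(292, 432) [ 0.438  -0.0733  0.034 ]
(382, 335) [ 0.4523 -0.2     0.034 ]
(262, 303) [ 0.5358 -0.1929  0.034 ]
(290, 463) [ 0.4461 -0.0848  0.004 ]
```

Call:
send_rows:
  commands:
    - [[0,0,0],[-5,0.3,0],-0.1]
    - [[0,0,0],[-5,0.3,0],-0.1]
    - [[0,0,0],[-5,0.3,5],-0.1]
    - [[0,0,0],[-5,0.3,8],-0.1]
    - [[0,0,0],[-5,0.3,8.8],-0.1]
    - [[0,0,0],[-4,0.3,8.8],-0.1]
    - [[0,0,0],[-3,0.3,8.8],-0.1]
    - [[0,0,0],[-2,0.3,8.8],-0.1]

```text
clock: 5.25
ee_pos: [0.4946, -0.2223, 0.0184]
eef_rot: [[-0.095, 0.995, 0.001], [0.995, 0.095, -0.0], [-0.001, 0.001, -1.0]]
force: [-0.5, 0.3, -0.7]
finger_gap: 0.0387
grip_force: 0.0
```

Call:
send_rows:
  commands:
    - [[0,0,0],[0.5,0,0],-0.1]
    - [[0,0,0],[1,0,0],-0.1]
    - [[0,0,0],[1.5,0,0],-0.1]
    - [[0,0,0],[2,0,0],-0.1]
    - [[0,0,0],[2.4,0,0],-0.1]
    - [[0,0,0],[2.8,0,0],-0.1]
    - [[0,0,0],[3.2,0,0],-0.1]
    - [[0,0,0],[3.5,0,0],-0.1]

```text
clock: 6.25
ee_pos: [0.4907, -0.1881, 0.0173]
eef_rot: [[-0.095, 0.996, -0.0], [0.996, 0.095, 0.0], [0.0, -0.0, -1.0]]
force: [1.0, -1.3, 1.1]
finger_gap: 0.0386
grip_force: 0.8
```

Contact has begun, so I'll go on in small steps and watch the force.

Call:
send_rows:
  commands:
    - [[0,0,0],[0.2,0,0],-0.1]
    - [[0,0,0],[0.4,0,0],-0.1]
    - [[0,0,0],[0.6,0,0],-0.1]
    - [[0,0,0],[0.8,0,0],-0.1]

```text
clock: 6.75
ee_pos: [0.49, -0.1803, 0.0173]
eef_rot: [[-0.094, 0.996, 0.0], [0.996, 0.094, 0.0], [0.0, 0.0, -1.0]]
force: [0.4, -1.2, 0.7]
finger_gap: 0.0381
grip_force: 0.8
```

Call:
send_rows:
  commands:
    - [[0,0,0],[0.1,0,0],-0.1]
    - [[0,0,0],[0.2,0,0],-0.1]

```text
clock: 7.0
ee_pos: [0.4902, -0.1794, 0.0175]
eef_rot: [[-0.094, 0.996, 0.001], [0.996, 0.094, -0.001], [-0.001, 0.001, -1.0]]
force: [2.8, -10.5, 0.6]
finger_gap: 0.0385
grip_force: 5.6
```

Call:
send_rows:
  commands:
    - [[0,0,0],[0.1,0,0],-0.1]
    - [[0,0,0],[0.2,0,0],-0.1]

```text
clock: 7.25
ee_pos: [0.4904, -0.1792, 0.0178]
eef_rot: [[-0.093, 0.996, 0.002], [0.996, 0.093, -0.003], [-0.003, 0.002, -1.0]]
force: [3.1, -22.8, 0.8]
finger_gap: 0.0383
grip_force: 10.9
```

The force has risen to 23 N at y = −0.179, where the stop was predicted. I'll back off and check.

Call:
send_rows:
  commands:
    - [[0,0,0],[-0.3,0,0],-0.1]
    - [[0,0,0],[-2,0,0],-0.1]
    - [[0,0,0],[-5,0,0],-0.1]
    - [[0,0,0],[-6,0,-4],-0.1]
    - [[0,0,0],[-8,0,-10],-0.1]
    - [[0,0,0],[-10,0,-15],-0.1]
    - [[0,0,0],[-10,0,-15],-0.1]
    - [[0,0,0],[-10,0,-15],-0.1]

```text
clock: 8.25
ee_pos: [0.4986, -0.2764, 0.167]
eef_rot: [[-0.094, 0.996, -0.0], [0.996, 0.094, 0.0], [0.0, -0.0, -1.0]]
force: [-0.7, 0.8, -0.4]
finger_gap: 0.0387
grip_force: 0.0
```

```bash
python3 - <<'E'
from bench import capture,readout
import cv2
a=cv2.resize(capture("side")["frame"][190:260,260:350],None,fx=4.4,fy=4.4,interpolation=2);b=cv2.resize(capture("top")["frame"][180:250,250:340],None,fx=4.4,fy=4.4,interpolation=2)
cv2.imwrite("pics/p3.png",cv2.hconcat([a,b])); s=readout.observe();print(s["clock"],s["ee_pos"],s["force"])
E
```

```text
8.35 [ 0.49838553 -0.27554174  0.16611802] [-0.22746335  0.56382261  0.7203628 ]
```

View pics/p3.png

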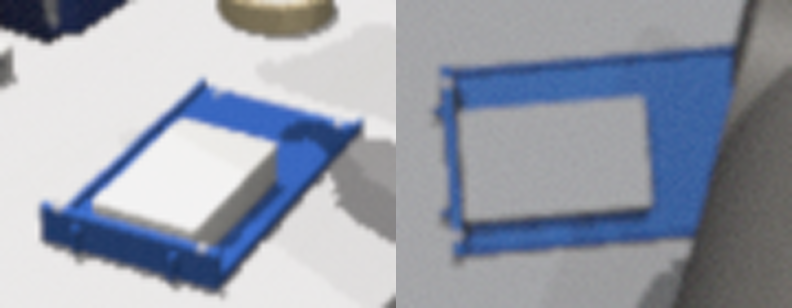

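The carton lies flat against the stop. In the top crop its lead edge runs (460,108)–(463,222) along the pad, and its long sides are within about 1° of the tray's.

```bash
python3 -c "
from bench import workorder
print(workorder.finish_job())"
```

```text
the job is handed in; nothing more can be done
None
```

The carton was tipped towards the stop, pushed home flat and square against it (within about 1° in the last picture), and the job was handed in at 8.35 s; the hand-in call returned no verdict.

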